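Draw the straightedge out of the piece tin and hold it over the jigsaw

TASK

The wooden straightedge bar is shut in the flat piece tin, under a wooden frame whose opening is shorter than the bar: grip it through the opening, slide it endways, tilt it and draw it out diagonally. Then hold it level over the middle of the half-built jigsaw board, lined up with the board's long edges and about a hand's breadth above it, and finish while still gripping it there. Leave the other small pieces in the tin, and do not disturb anything else on the desk.

Things in the scene. Friction and masses are not known exactly. Their poses are not given: they have to be found in the camera images.
- tin: Flat steel tin with a wooden frame fixed over its mouth, immovable, left or right of the robot. Outside 316 x 140 x 49 mm. Origin: centre of its underside on the desk; x along its length, z up. Inside 310 x 134 mm, floor 4 mm above the desk. Frame: 7 mm thick, underside 42 mm, top 49 mm above the desk; below it the tin is hollow to all four walls.
- opening (a point): Centre of the frame's only opening, at the frame's top. The opening is 140 mm long (tin's x) by 104 mm wide, central; the frame roofs each end of the tin for 85 mm beyond it.
- bar: Loose straight wooden bar 190 mm long (x), 18 wide, 18 high, 50 to 90 g, thin brass band round its middle. Origin: centre of its underside. Starts flat on the tin's floor along its length, about central, both ends hidden under the frame. Slid endways to within 10 mm of one end wall, its other end shows about 20 mm inside the opening's edge and can be tilted up and drawn out.
- bar_mid (a point): Middle of the bar (centre of its section).
- bar_end_a (a point): Centre of the bar's end face at its +x end, 95 mm from the middle.
- bar_end_b (a point): Centre of the bar's end face at its -x end.
- board: Plywood puzzle board, fixed to the desk, 190 mm long (x), 150 mm wide (y), 10 mm thick, with flat jigsaw pieces laid on it up to 13 mm above the desk. Origin: centre of its underside; x along its long edges. It is left of the robot when the tin is right, and the other way round.
- board_mid (a point): Middle of the board's top, 10 mm above the desk.
- piece_a: Loose jigsaw piece about 27 x 27 x 5 mm lying on the tin's floor beside the bar near one corner of the opening (+x, +y of the tin). Origin: its underside. It may be nudged but stays in the tin.
- piece_b: Second such jigsaw piece, near the opposite corner of the opening (-x, -y of the tin). It may be nudged but stays in the tin.
- pawn: Small turned wooden pawn, 22 mm across and 38 mm high, standing near an edge of the puzzle board. Origin: centre of its foot. To be left standing.
- bell: Brass hand bell, 76 mm across and 98 mm high, on the far side of the desk. Origin: centre of its foot. To be left alone.
- magnifier: Magnifier, 92 mm ring and a handle along its x reaching 157 mm from the ring's centre, lying flat, 14 mm high, on the far side of the desk. Origin: under the ring's centre. To be left alone.
- mug: White mug, 80 mm across and 90 mm high, off to the right. To be left alone.
- jar: Amber jar, 60 mm across and 80 mm high, off to the left. To be left alone.
Not all that is in view belongs to the job. What is meant by the bar is not white, and is the larger of those in its own colour. Of the things that look like the board, take the one that is farthest to the robot's left at the start.

How it is judged (in metres and radians):
On the way:
1. the bar is wholly out of the tin, above the frame, in the gripper (height (world z) of each of bar_end_a, bar_end_b above 0.065 m and contact force between the fingers and bar above 0.5 N), for 0.1 s.
At the end, for the whole second after the job is handed in: Bar held still in the gripper, touching no tin, board or pawn: middle within 40 mm of the board's middle seen from above, 70-220 mm above the desk, level and along the board's long edges within 12 degrees. Small pieces in the tin; bell, magnifier, mug, jar, pawn within 30 mm of their start (horizontal distance between bar_mid and board_mid below 0.04 m and height (world z) of bar_mid between 0.07 and 0.22 m and angle between bar's own x axis and vertical between 1.36 and 1.78 rad and angle between the x axis of bar and the x axis of board, either way round below 0.22 rad and contact force between the fingers and bar above 0.5 N and contact force between bar and board below 0.1 N and contact force between bar and tin below 0.1 N and contact force between bar and pawn below 0.1 N and linear speed of bar below 0.03 m/s and height (world z) of each of piece_a, piece_b below 0.04 m and horizontal distance between each of piece_a, piece_b and tin below 0.17 m and distance of each of bell, magnifier, mug, jar, pawn from where it was at the start of the episode below 0.03 m); the arm keeps its last pose, push and grip.
It fails at once if bell, magnifier, mug, jar or pawn is pushed more than 30 mm or knocked over (distance of any of bell, magnifier, mug, jar, pawn from where it was at the start of the episode above 0.03 m or angle between any of bell, magnifier, mug, jar, pawn's own z axis and vertical above 0.6 rad).
It fails at once if one of the small pieces is taken out of the tin (height (world z) of any of piece_a, piece_b above 0.06 m).
It also fails if it takes over 45 s, if anything falls off the work surface, if the arm or the gripper's body presses on something with over 40 N, if the wrist force passes 120 N, or if a joint passes its speed limit or range.

ROBOT

A 6-joint arm with a two-finger parallel gripper is mounted at the origin on the work surface. World frame = base frame: x ahead of the robot, y to its left, z up, the work surface at z = 0. Lengths are in mm, angles in rad, forces in N, time in s.
With the tool pointing down it reaches from about 350 to 775 mm from the base axis. Payload 7.3 kg.
Tool frame: the origin (TCP) lies at the very end of the fingers, on their centre line; the grasp point (between the pads) lies 19 mm behind it; z points along the fingers, y is the direction in which the jaws open and shut (so a half turn about z gives the same grasp; the last joint's range is limited). The gripper opens to 92 mm and grips with 3 to 60 N. Pads are 19 mm wide; open, the fingers measure 130 mm over their backs; the gripper's body (75 mm by 190 mm) begins 47 mm behind the grasp point.
Start: joints at [-1.477, 0.342, 1.524, -0, 1.275, -0.146], TCP at [124.714, -509.995, 188.141] pointing down, gripper open.
Joint ranges: [-2.53, 2.53], [-0.77, 2.02], [0.04, 2.7], [-1, 4.14], [0.28, 2.66], [-3.11, 3.11]. Speed limits (rad/s): [2.57, 2.57, 3.14, 3.14, 3.14, 3.14].

INTERFACE

Orientations are given as a rotation vector (axis times angle).
In Python, from station import * gives the robot as it stands.
- The arm moves only by the tool jog_arm, never from a script. Its argument "increments" is a list of rows, each a list of 3 entries, a list of its own where there are three numbers: the shift along the tool's x, y, z in m, then the turn about the tool's z in rad, then the finger opening in m, from 0 to 0.0918. In form: [[[dx, dy, dz], roll, grip], ...]. A call has 1 to 20 rows; each row shifts and turns the commanded pose from where the row before left it, along the tool's axes as they then stand; what a row does not reach is not made up. A row lasts 1/12 s, in which the tool goes at most 41.7 mm and 7.16 degrees, less where a joint would pass 70% of its speed; a pose out of reach is approached as far as the arm can. A call with a gripper value outside its range is refused whole. The fingers move at their own pace and stop on an object; "grip_force" is the grip in N (left out, the last holds). Time passes only in rows, so rows that do not move let the fingers close. It gives the time, the measured TCP pose, the force and the opening at its end, in the units of the state.
- read_state(): the state, without advancing time (a new reading comes with each control period).
- get_image(name): name is "side" or "top"; returns the picture (480x640x3 uint8, red, green, blue); there is no depth.
- camera_params(name): a dict with "fx", "fy", "cx", "cy" (pixels), "k1" (the pictures are not rectified: a ray, as slopes to the right and down, at radius r is drawn at 1 + k1 r^2 times it, then the intrinsics apply), "rvec" (rotation vector, rad) and "tvec" (3), from world to camera coordinates, as OpenCV has them. Camera axes: x right, y down, z forward; pixel columns grow to the right and rows downward; lengths in mm; the calibration is good to about 2 mm. A picture is of the moment at which its call begins. camera_params takes no time and is no camera call.
- hand_in(): hands the job in, once; it reports no verdict.
Trained networks look in the newest picture that a camera, given by its name, has taken for a name from the list of things; names that differ only in an ending like _2 or _b are one class to them, and where a whole thing is asked for, a point or a joint stands for the part that bears it (a point fixed in the world has none). Each returns a list of dicts, best first, with "score" (0 to 1); they miss things now and then, are a little off and sometimes report something else, mostly with a low value. They report only what shows in the picture. A call takes as long as a camera call. They do not tell look-alikes from the thing itself.
- look_for(thing, camera): "centre" ([x, y, z] in mm, in world coordinates, good to about 4 mm: the middle of the surface that is visible of it).
The state is a dict: "time": time; "joints": joint angles; "joint_vel": joint speeds; "effort": joint torques, N m; "ee_pos": TCP position; "tool_rot": TCP orientation; "ft_force": force on the tool from outside, world axes, zero at the start; "ft_torque": the same for the moment, N m; "width": finger opening in mm.
Only numpy, scipy, OpenCV 4.12 (cv2) and the standard library are available. Lean on these libraries where they do the work, as an engineer would, in place of code of your own. Each camera call takes 0.05 s, during which the arm holds its last target.

## Working session

There is one attempt and no reset: what is moved stays moved. The work goes in short steps, Python scripts to look and compute and a tool call to move; the robot and the scene stay as the last step left them, time stands still between calls to the robot, and variables do not carry over. Pictures are saved under pics/ and viewed, and the job is handed in when it is done.

Besides the shell and the picture viewer there is one more tool, called after "Request:" as name([rows], argument=value, ...), one row to a line, values as JSON. jog_arm: Moves the arm, as the interface text tells. Its arguments: {"type":"object","properties":{"increments":{"type":"array","items":{"type":"array"}},"grip_force":{"type":"number"}},"required":["increments"]}

```bash
mkdir -p pics; ls; python3 - <<'E'
from station import *
import cv2
s=read_state(); print(s)
for n in("side","top"):
    print(n,camera_params(n)); cv2.imwrite(f"pics/{n}0.png",get_image(n)[:,:,::-1])
E
```

```text
pics
{'time': 0.0, 'joints': array([-1.47698645e+00,  3.42703081e-01,  1.52503825e+00,  1.19371072e-05,
        1.27541959e+00, -1.46003172e-01]), 'joint_vel': array([ 0.00104652, -0.0006804 , -0.00194198, -0.00149411,  0.00017744,
       -0.0010862 ]), 'effort': array([ 2.40490772e-03, -4.31228650e+01, -2.44224858e+01,  7.18606822e-02,
        5.59013046e-02, -1.27049298e-04]), 'ee_pos': array([ 124.67676865, -509.48337529,  187.4478111 ]), 'tool_rot': array([-3.11747993e+00, -3.75602510e-01, -8.21671272e-05]), 'ft_force': array([-0.3398992 ,  0.57890871, -0.62724211]), 'ft_torque': array([-0.03652209, -0.00235402,  0.02164749]), 'width': 91.77267698954122}
side {'fx': 619.0845217485806, 'fy': 619.0845217485806, 'cx': 317.6407741404674, 'cy': 228.63201842898337, 'k1': 0.05880714508558687, 'rvec': array([ 0.5978841 , -2.73721272,  1.07846285]), 'tvec': array([ 424.98492303,  199.56479166, 1356.67195741])}
top {'fx': 597.7993340689582, 'fy': 597.7993340689582, 'cx': 325.9679624090089, 'cy': 237.79078713116417, 'k1': 0.020647629359405173, 'rvec': array([ 2.18204852, -2.21107823,  0.071544  ]), 'tvec': array([ -23.25703358,  501.92806594, 1584.19574837])}
```

View pics/side0.png

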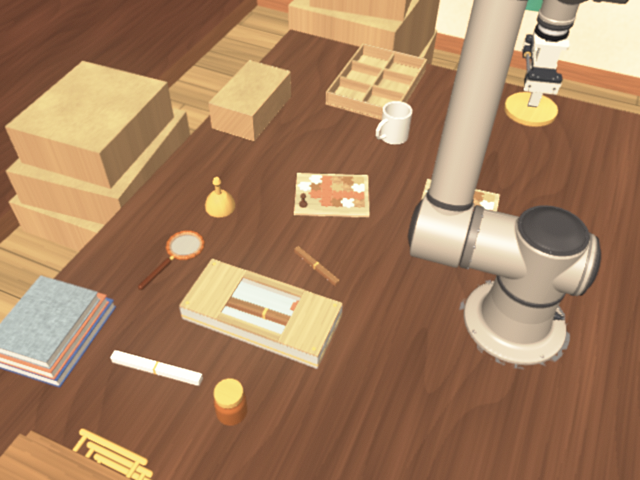

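View pics/top0.png

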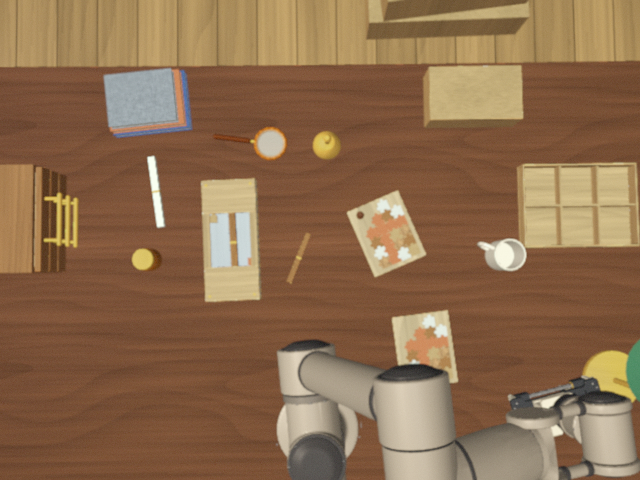

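The side view shows the tin at (262,310) with the brown bar through its opening at (262,310), a loose brown stick at (316,265), a white bar at (156,367), and boards at (332,195) and (462,200). In the top view the bar candidates are the tin bar (233,240), the short brown stick (298,258) and the white bar (155,190). The boards are (387,233), with the pawn on it at (360,215), and (425,347). I choose the tin bar, and the board at (387,233) because it lies farther left in y.

```bash
cat > h.py <<'E'
from station import *
import cv2, numpy as np
from scipy.spatial.transform import Rotation as R
from scipy.optimize import least_squares
P={n:camera_params(n) for n in("side","top")}
def proj(n,X):
    p=P[n]; X=np.atleast_2d(X).astype(float)
    c=X@R.from_rotvec(p["rvec"]).as_matrix().T+p["tvec"]
    s=c[:,:2]/c[:,2:]; r2=(s**2).sum(1,keepdims=True); s=s*(1+p["k1"]*r2)
    return s*[p["fx"],p["fy"]]+[p["cx"],p["cy"]]
def unproj(n,uv,z):
    f=lambda q:(proj(n,[q[0],q[1],z])-uv).ravel()
    return least_squares(f,[500,0]).x
E
python3 - <<'E'
from h import *
for n in("top","side"):
    im=get_image(n)[:,:,::-1]
    for t in("tin","bar","board","opening","bar_mid","board_mid","piece_a","pawn"):
        try:
            for d in look_for(t,n)[:4]: print(n,t,np.round(d["centre"]),round(d["score"],2),np.round(proj(n,d["centre"])[0]))
        except Exception as e: print(n,t,e)
im=get_image("top")[:,:,::-1]
cv2.imwrite("pics/c1.png",cv2.resize(im[165:315,180:330],None,fx=4,fy=4,interpolation=cv2.INTER_CUBIC))
cv2.imwrite("pics/c2.png",cv2.resize(im[170:290,330:450],None,fx=4.5,fy=4.5,interpolation=cv2.INTER_CUBIC))
im=get_image("side")[:,:,::-1]
cv2.imwrite("pics/c3.png",cv2.resize(im[240:370,170:350],None,fx=4,fy=4,interpolation=cv2.INTER_CUBIC))
E
```

```text
top tin [498. 223.  46.] 0.68 [229. 240.]
top tin [ 511. -194.   15.] 0.45 [387. 233.]
top bar [500. 217.  18.] 0.93 [233. 239.]
top bar [632. 420.  18.] 0.69 [157. 191.]
top bar [456.  44.  11.] 0.68 [299. 255.]
top board [ 225. -291.   14.] 0.72 [426. 341.]
top board [ 508. -192.   14.] 0.65 [387. 235.]
top opening [496. 231.  49.] 0.62 [226. 240.]
top bar_mid [500. 213.  18.] 0.82 [235. 239.]
top bar_mid [629. 424.  18.] 0.82 [155. 192.]
top bar_mid [455.  48.  10.] 0.76 [297. 256.]
top board_mid [ 227. -294.   14.] 0.96 [427. 340.]
top board_mid [ 509. -189.   15.] 0.71 [385. 234.]
top piece_a [559. 275.  10.] 0.61 [212. 218.]
top pawn [498. 222.  44.] 0.47 [230. 240.]
top pawn [ 510. -193.   16.] 0.24 [387. 234.]
side bar [630. 426.  18.] 0.86 [156. 366.]
side bar [450.  53.  14.] 0.66 [315. 265.]
side board [ 147. -331.   15.] 0.85 [485. 199.]
side board [ 505. -182.   16.] 0.56 [333. 194.]
side board [489. 234.  51.] 0.2 [262. 308.]
side opening [494. 234.  49.] 0.85 [260. 308.]
side opening [506. 223.  25.] 0.27 [259. 309.]
side bar_mid [507. 223.  22.] 0.84 [258. 310.]
side bar_mid [627. 433.  21.] 0.61 [155. 368.]
side board_mid [ 510. -185.    8.] 0.85 [332. 195.]
side board_mid [ 144. -333.   11.] 0.62 [486. 200.]
side pawn [ 558. -116.   22.] 0.64 [304. 202.]
side pawn [441. 451.  73.] 0.62 [229. 399.]
```

View pics/c1.png

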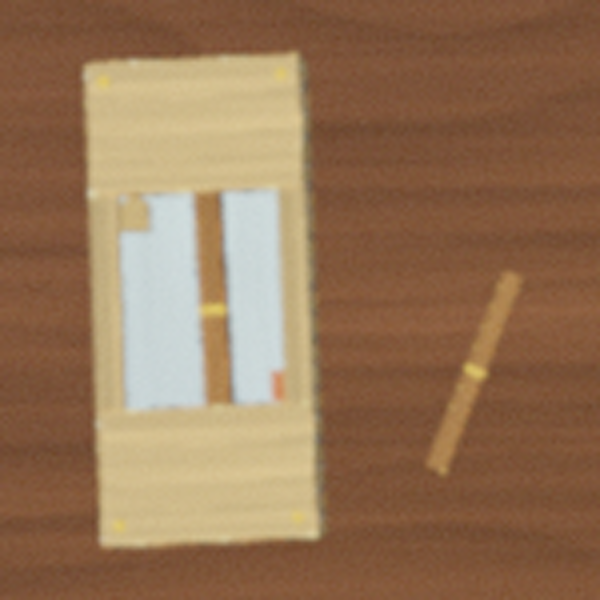

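View pics/c2.png

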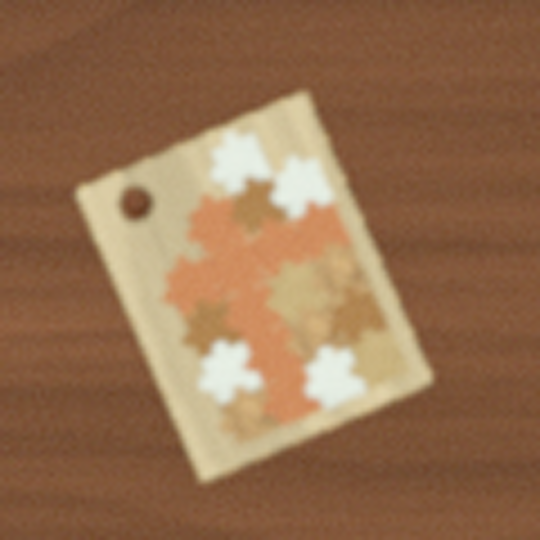

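View pics/c3.png

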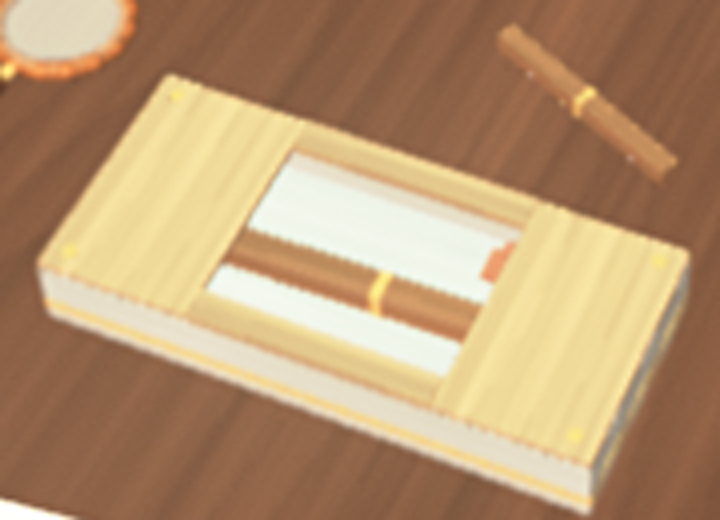

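```bash
cat > m.py <<'E'
from h import *
def fit(L,W,z,obs,g):
    # obs: list (cam, [4 px], order of corners from yaw)
    base=np.array([[1,1],[1,-1],[-1,-1],[-1,1]])*[L/2,W/2]
    def f(q):
        c,s=np.cos(q[2]),np.sin(q[2]); B=base@np.array([[c,s],[-s,c]])+q[:2]
        X=np.c_[B,np.full(4,z)]
        return np.concatenate([(proj(n,X)-px).ravel() for n,px in obs])
    r=least_squares(f,g); return r.x,np.round(r.fun.reshape(-1,2),1)
def cr(a,o,k): return (np.array(a)+.5)/k-.5+np.array(o)
# order: far-left, far-right, near-right, near-left
tt=cr([(84,64),(298,54),(321,538),(101,547)],(180,165),4)
ts=cr([(38,265),(170,75),(690,250),(592,465)],(170,240),4)
print("top",fit(316,140,49,[("top",tt)],[500,220,0]))
print("side",fit(316,140,49,[("side",ts)],[500,220,0]))
x,_=fit(316,140,49,[("top",tt),("side",ts)],[500,220,0]); print("tin",x)
bt=cr([(76,190),(305,92),(434,380),(203,482)],(330,170),4.5)
print("board",fit(190,150,10,[("top",bt)],[509,-190,0.4]))
# bar top points
for uv in [(208,192),(218,404),(213,310)]: print("bar top",unproj("top",cr(uv,(180,165),4),22))
for uv in [(380,285)]: print("bar side",unproj("side",cr(uv,(170,240),4),22))
for uv in [(134,213),(280,385)]: print("piece",unproj("top",cr(uv,(180,165),4),9))
print("pawn",unproj("top",cr((135,203),(330,170),4.5),48))
E
python3 m.py
```

```text
top (array([4.98479309e+02, 2.21267614e+02, 3.58804067e-02]), array([[ 0.1,  0.1],
       [ 0. ,  0.1],
       [-0.6, -0.3],
       [ 0.4,  0.2]]))
side (array([4.97419990e+02, 2.23398851e+02, 3.72969416e-02]), array([[-0.1, -0.5],
       [-0.7,  0.1],
       [ 0.5,  0.5],
       [ 0.2, -0.2]]))
tin [4.97970319e+02 2.22360861e+02 3.65283282e-02]
board (array([ 5.12455201e+02, -1.91622967e+02,  3.96849514e-01]), array([[-0.1, -0. ],
       [-0. , -0.3],
       [ 0. ,  0.3],
       [ 0.1,  0. ]]))
bar top [571.52216805 220.48560605]
bar top [430.44133696 214.50761396]
bar top [492.82707869 217.5356839 ]
bar side [492.7856771  219.92061061]
piece [559.31120325 271.98677022]
piece [442.7230997  174.98823546]
pawn [ 559.15299915 -118.69957577]
```

The tin is at (498,222) with yaw 0.037. The bar's middle is at (493,218.5) with yaw about 0.04. The board's middle is (512,-192) with yaw 0.397, and the pawn stands on it at (559,-119). I'll move over the bar now.

Request:
jog_arm([
  [[0.0254,-0.0207,0],0.1,0.09],
  [[0.0254,-0.0207,0],0.1,0.09],
  [[0.0254,-0.0207,0],0,0.09],
  [[0.0254,-0.0207,0],0,0.09],
  [[0.0254,-0.0207,0],0,0.09],
  [[0.0254,-0.0207,0],0,0.09],
  [[0.0254,-0.0207,0],0,0.09],
  [[0.0254,-0.0207,0],0,0.09],
  [[0.0254,-0.0207,0],0,0.09],
  [[0.0254,-0.0207,0],0,0.09],
  [[0.0254,-0.0207,0],0,0.09],
  [[0.0254,-0.0207,0],0,0.09],
  [[0,0,0],0,0.09],
], grip_force=20)

```text
time: 2.18
ee_pos: [415.5, -239.4, 188.2]
tool_rot: [-3.14, -0.069, -0.003]
ft_force: [-0.6, 0.9, -1.1]
width: 89.9
```

Request:
jog_arm([
  [[0.0065,-0.0332,0],0,0.034],
  [[0.0065,-0.0332,0],0,0.034],
  [[0.0065,-0.0332,0],0,0.034],
  [[0.0065,-0.0332,0],0,0.034],
  [[0.0065,-0.0332,0],0,0.034],
  [[0.0065,-0.0332,0],0,0.034],
  [[0.0065,-0.0332,0],0,0.034],
  [[0.0065,-0.0332,0],0,0.034],
  [[0.0065,-0.0332,0],0,0.034],
  [[0.0065,-0.0332,0],0,0.034],
  [[0.0065,-0.0332,0],0,0.034],
  [[0.0065,-0.0332,0],0,0.034],
  [[0.0065,-0.0332,0],0,0.034],
  [[0,0,0],0,0.034],
  [[0,0,0],0,0.034],
])

```text
time: 3.43
ee_pos: [479.4, 192.6, 187.7]
tool_rot: [3.14, 0.067, -0.001]
ft_force: [-0.1, -0.2, 0.1]
width: 34.0
```

Request:
jog_arm([
  [[0.0147,-0.0253,0],0,0.034],
  [[0,0,0.03],0,0.034],
  [[0,0,0.03],0,0.034],
  [[0,0,0.03],0,0.034],
  [[0,0,0.027],0,0.034],
  [[0,0,0],0,0.034],
  [[0,0,0],0,0.034],
])

```text
time: 4.02
ee_pos: [492.7, 216.0, 70.6]
tool_rot: [3.14, 0.06, -0.004]
ft_force: [0.4, -0.0, 0.5]
width: 34.1
```

```bash
cat > snap.py <<'E'
import sys
from h import *
k=sys.argv[1]
s=read_state(); print(np.round(s["ee_pos"],1),np.round(s["tool_rot"],3),s["time"],s["width"],np.round(s["ft_force"],1))
a=get_image("top")[:,:,::-1];b=get_image("side")[:,:,::-1]
if len(sys.argv)>2:
    A=a[170:300,300:460];B=b[130:240,260:400]
else: A=a[165:315,180:330];B=b[200:370,170:350]
A=cv2.resize(A,(int(A.shape[1]*400/A.shape[0]),400),interpolation=cv2.INTER_CUBIC);B=cv2.resize(B,(int(B.shape[1]*400/B.shape[0]),400),interpolation=cv2.INTER_CUBIC)
o=np.hstack([A,B]); f=min(1,800/o.shape[1]); o=cv2.resize(o,None,fx=f,fy=f)
cv2.imwrite(f"pics/{k}.png",o)
E
python3 snap.py s1
```

```text
[492.7 216.   70.6] [ 3.14   0.06  -0.004] 4.0167 34.09573265002155 [ 0.4 -0.   0.5]
```

View pics/s1.png

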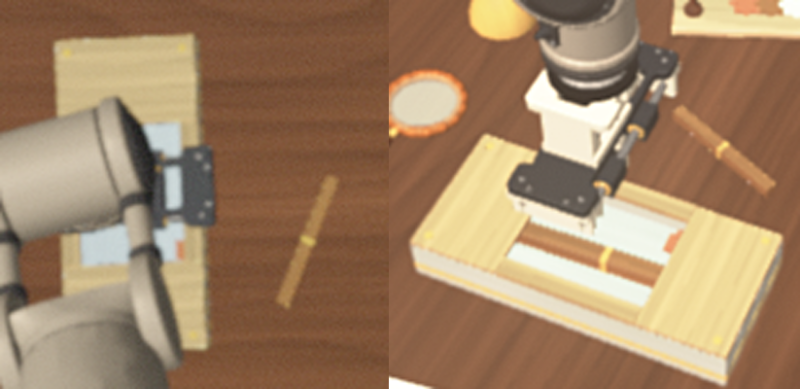

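The gripper hangs above the opening, with the fingers over the bar near the brass band at (605,258) in the side crop. I'll descend, 2 mm more to the left.

Request:
jog_arm([
  [[0,-0.002,0.02],0,0.034],
  [[0,0,0.02],0,0.034],
  [[0,0,0.015],0,0.034],
  [[0,0,0.008],0,0.034],
  [[0,0,0],0,0.034],
  [[0,0,0],0,0.034],
])

```text
time: 4.62
ee_pos: [494.1, 219.7, 9.4]
tool_rot: [-3.141, -0.062, -0.003]
ft_force: [-0.2, -0.1, 0.2]
width: 34.1
```

Request:
jog_arm([
  [[0,0,0],0,0.01],
  [[0,0,0],0,0.01],
  [[0,0,0],0,0.01],
  [[0,0,0],0,0.01],
  [[0,0,0],0,0.01],
  [[0,0,0],0,0.01],
], grip_force=15)

```text
time: 5.12
ee_pos: [493.2, 219.6, 8.2]
tool_rot: [3.141, 0.063, 0.0]
ft_force: [-0.3, 0.3, -0.0]
width: 10.4
```

```bash
python3 snap.py s2
```

```text
[493.2 219.6   8.2] [3.141 0.063 0.   ] 5.1167 10.35856663226978 [-0.3  0.3 -0. ]
```

View pics/s2.png

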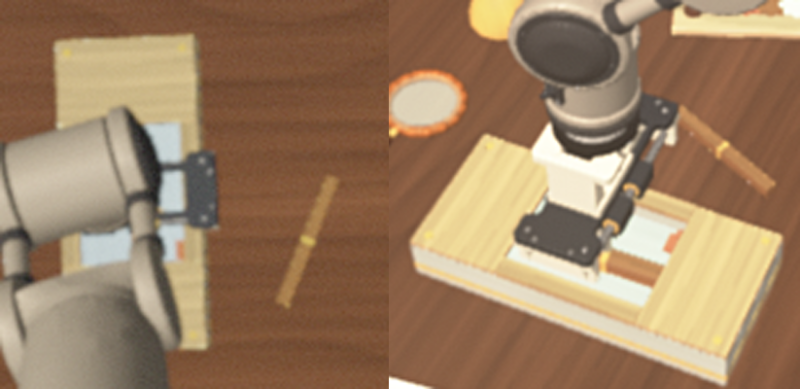

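The opening reads 10.4 mm, though the bar should be 18 mm wide. I'll command it fully closed to see whether anything is between the fingers.

Request:
jog_arm([
  [[0,0,0],0,0.0],
  [[0,0,0],0,0.0],
  [[0,0,0],0,0.0],
  [[0,0,0],0,0.0],
])

```text
time: 5.55
ee_pos: [493.2, 219.6, 8.0]
tool_rot: [3.141, 0.062, -0.0]
ft_force: [0.9, -0.2, 0.9]
width: 0.3
```

```bash
python3 snap.py s3; python3 - <<'E'
from h import *
b=get_image("side")[:,:,::-1]
B=cv2.resize(b[270:345,220:320],None,fx=8,fy=8,interpolation=cv2.INTER_CUBIC)
cv2.imwrite("pics/s3b.png",B)
q=read_state()["ee_pos"]
print((proj("side",[q+[0,0,0],q+[0,0,14],[492.8,218.5,22]])-[220,270])*8)
E
```

```text
[493.2 219.6   8. ] [ 3.141  0.062 -0.   ] 5.55 0.33278523645067354 [ 0.9 -0.2  0.9]
[[358.77295148 355.6122336 ]
 [356.37986052 325.50880827]
 [359.40949488 323.0327146 ]]
```

View pics/s3b.png

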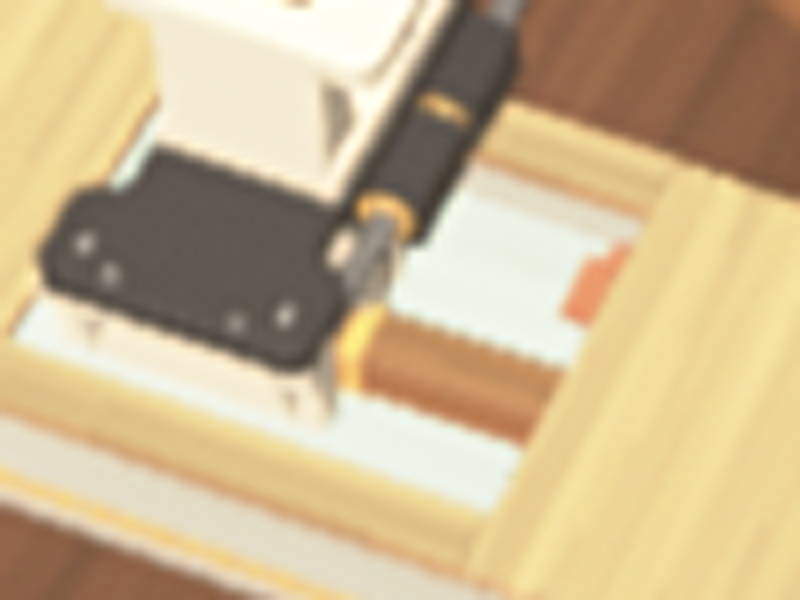

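```bash
python3 - <<'E'
from h import *
b=get_image("side")[:,:,::-1].copy(); t=get_image("top")[:,:,::-1].copy()
q=read_state()["ee_pos"]
for n,im in(("side",b),("top",t)):
    for z,c in((0,(0,0,255)),(19,(0,255,0)),(66,(255,0,0)),(130,(255,0,255)),(200,(255,255,0))):
        u=proj(n,q+[0,0,z])[0]; print(n,z,u); cv2.circle(im,tuple(int(round(v)) for v in u),2,c,-1)
o=np.hstack([cv2.resize(b[150:350,180:340],None,fx=3,fy=3,interpolation=cv2.INTER_CUBIC),cv2.resize(t[160:300,200:290],(320,500)) if 0 else cv2.resize(cv2.copyMakeBorder(t[160:300,195:300],0,60,0,0,cv2.BORDER_CONSTANT),None,fx=3,fy=3)])
cv2.imwrite("pics/s4.png",o); print(o.shape)
E
```

```text
side 0 [264.84120732 314.44263948]
side 19 [264.43401428 309.32185152]
side 66 [263.38765431 296.19046919]
side 130 [261.86591216 277.16340246]
side 200 [260.05811292 254.66672665]
top 0 [232.87266109 242.27020093]
top 19 [231.81315446 241.91598395]
top 66 [229.07968714 241.00214773]
top 130 [225.07691325 239.66402596]
top 200 [220.28052182 238.06069488]
(600, 795, 3)
```

View pics/s4.png

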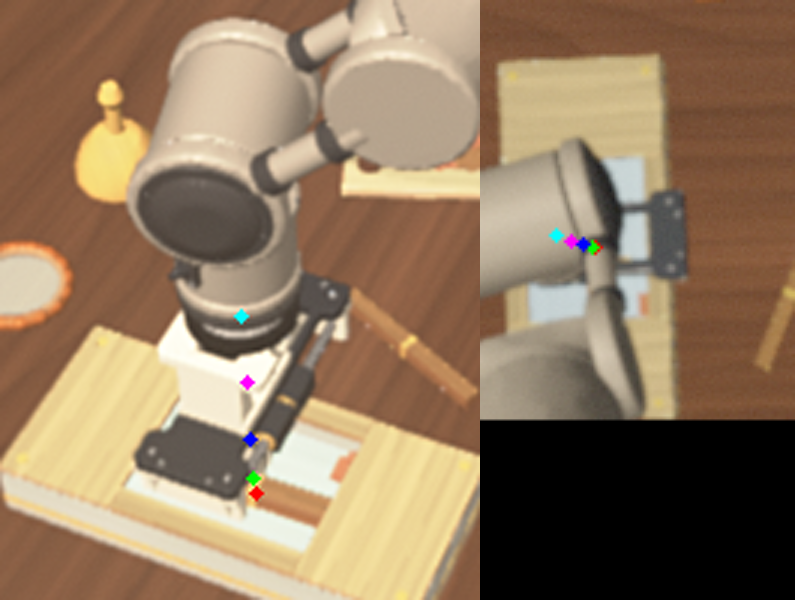

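```bash
python3 - <<'E'
from h import *
t=get_image("top")[:,:,::-1].copy();b=get_image("side")[:,:,::-1].copy()
q=read_state()["ee_pos"]
for z in(66,85,100):
  for dx,dy in((37,-95),(-37,-95),(37,95),(-37,95)): print(z,dx,dy,np.round(proj("top",q+[dx,dy,z]),1),np.round(proj("side",q+[dx,dy,z]),1))
cv2.imwrite("pics/s5.png",cv2.resize(t[200:280,210:310],None,fx=8,fy=8,interpolation=cv2.INTER_CUBIC)[:600])
cv2.imwrite("pics/s6.png",cv2.resize(b[225:345,200:320],None,fx=5,fy=5,interpolation=cv2.INTER_CUBIC))
E
```

```text
66 37 -95 [[266.  226.2]] [[268.6 258.9]]
66 -37 -95 [[266.2 254.9]] [[298.9 270. ]]
66 37 95 [[191.9 227.1]] [[225.  324.6]]
66 -37 95 [[192.  255.9]] [[257.5 337.8]]
85 37 -95 [[265.3 225.6]] [[268.2 253.3]]
85 -37 -95 [[265.5 254.7]] [[298.8 264.4]]
85 37 95 [[190.3 226.5]] [[224.1 319.2]]
85 -37 95 [[190.3 255.7]] [[257.  332.4]]
100 37 -95 [[264.8 225.1]] [[267.9 248.8]]
100 -37 -95 [[265.  254.5]] [[298.8 259.9]]
100 37 95 [[189.  226.1]] [[223.4 314.8]]
100 -37 95 [[189.  255.5]] [[256.6 328.1]]
```

View pics/s5.png

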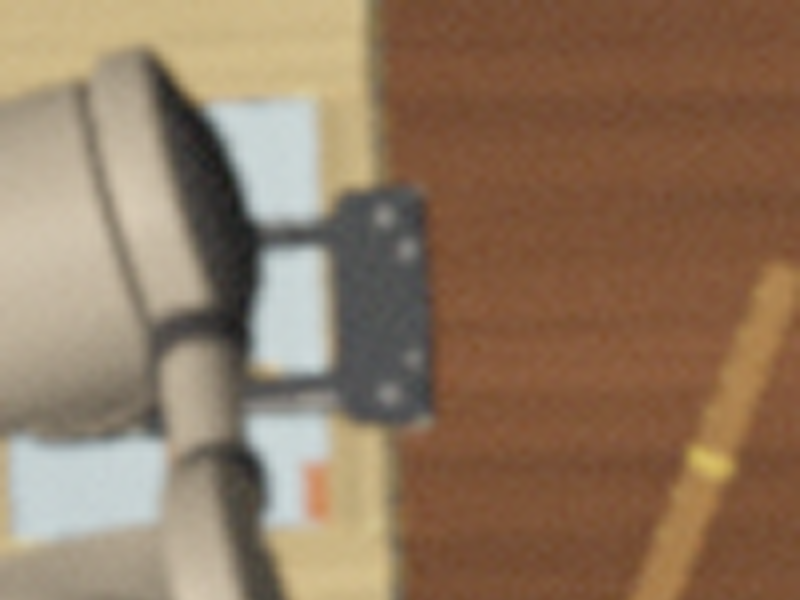

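View pics/s6.png

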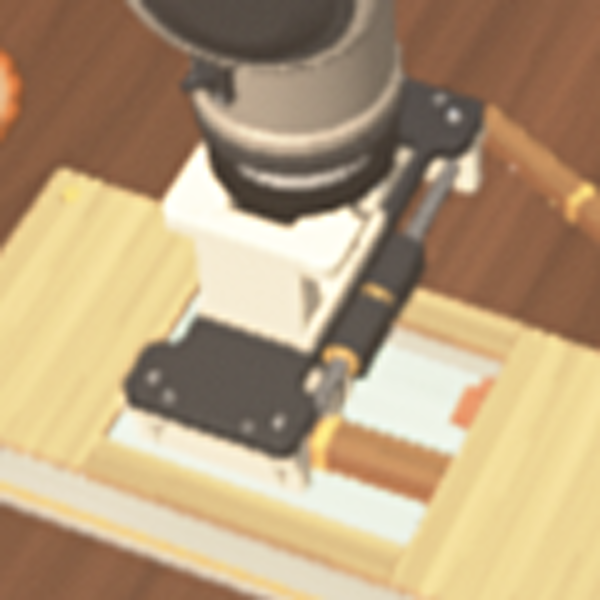

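The fingers closed fully on nothing, and the band in the side view is unobstructed, so the tips aren't where the state says. I'll raise and open them to see where they really are.

Request:
jog_arm([
  [[0,0,-0.02],0,0.034],
  [[0,0,-0.03],0,0.034],
  [[0,0,-0.03],0,0.09],
  [[0,0,-0.02],0,0.09],
  [[0,0,0],0,0.09],
  [[0,0,0],0,0.09],
  [[0,0,0],0,0.09],
])

```text
time: 6.48
ee_pos: [492.5, 219.4, 107.2]
tool_rot: [3.141, 0.062, -0.002]
ft_force: [0.6, 0.6, -0.2]
width: 42.4
```

```bash
python3 - <<'E'
from h import *
b=get_image("side")[:,:,::-1].copy()
s=read_state();q=s["ee_pos"]; print(q,s["width"])
B=cv2.resize(b[200:350,190:340],None,fx=4,fy=4,interpolation=cv2.INTER_CUBIC)
for z in(0,19,66): 
  for dy in(-46,0,46): 
    u=(proj("side",q+[0,dy,z])[0]-[190,200])*4; print(z,dy,u); cv2.circle(B,tuple(int(v) for v in u),3,(0,0,255),-1)
cv2.imwrite("pics/s7.png",B)
E
```

```text
[492.21801057 219.31497545 106.72970162] 46.37642725026645
0 -46 [333.25775804 283.52274774]
0 0 [292.37511931 346.84960482]
0 46 [249.54216677 413.1852672 ]
19 -46 [331.92410523 260.51640532]
19 0 [290.56685645 324.00036329]
19 46 [247.21688312 390.52817723]
66 -46 [328.49005988 201.42724941]
66 0 [285.90824318 265.27157175]
66 46 [241.22240728 332.24808764]
```

View pics/s7.png

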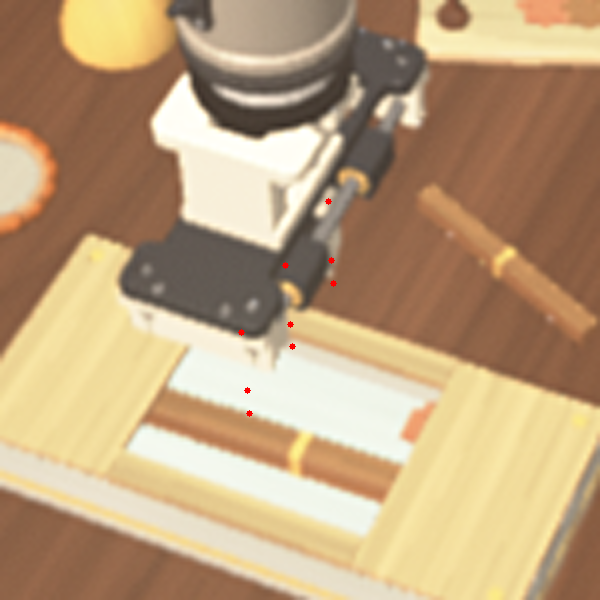

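Request:
jog_arm([
  [[0,0,0],0,0.09],
  [[0,0,0],0,0.09],
  [[0,0,0],0,0.09],
  [[0,0,0],0,0.09],
  [[0,0,0],0,0.09],
  [[0,0,0],0,0.09],
])

```text
time: 7.03
ee_pos: [493.1, 219.6, 108.0]
tool_rot: [3.141, 0.063, -0.0]
ft_force: [-0.0, 0.3, 0.6]
width: 86.2
```

```bash
python3 - <<'E'
from h import *
b=get_image("side")[:,:,::-1].copy()
s=read_state();q=s["ee_pos"]; print(q,s["width"])
B=cv2.resize(b[200:320,200:320],None,fx=5,fy=5,interpolation=cv2.INTER_CUBIC)
cv2.imwrite("pics/s8.png",B)
E
```

```text
[493.16810894 219.6095626  108.01409688] 88.38817129586073
```

View pics/s8.png

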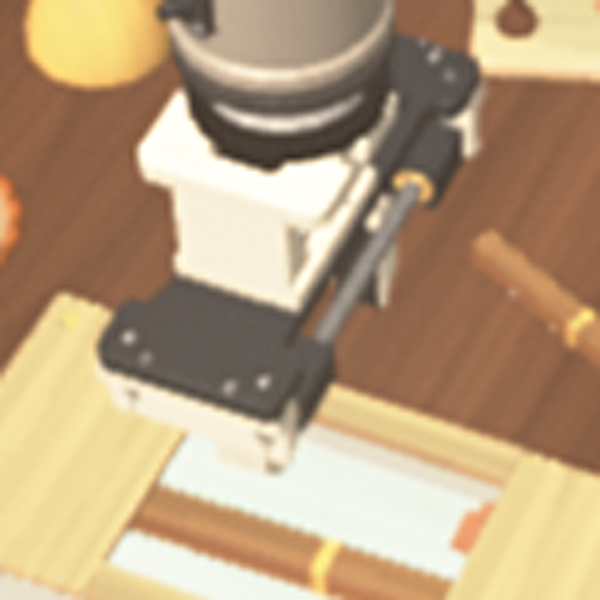

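With the fingers open, the tips show at about (276,261) and (251,294) in the side image. That is about 10 px above the projected TCP, so the real tips sit about 30 mm higher than the reported TCP. They closed above the bar. I'll descend further, watching the force.

Request:
jog_arm([
  [[0,0,0],0,0.034],
  [[0,0,0],0,0.034],
  [[0,0,0.03],0,0.034],
  [[0,0,0.03],0,0.034],
  [[0,0,0.03],0,0.034],
  [[0,0,0.015],0,0.034],
  [[0,0,0.005],0,0.034],
  [[0,0,0.004],0,0.034],
  [[0,0,0],0,0.034],
])

```text
time: 7.83
ee_pos: [493.5, 219.7, -5.8]
tool_rot: [3.141, 0.063, 0.0]
ft_force: [-0.4, 0.3, -0.4]
width: 36.3
```

Request:
jog_arm([
  [[0,0,0.004],0,0.034],
  [[0,0,0.004],0,0.034],
  [[0,0,0.002],0,0.034],
  [[0,0,0],0,0.034],
])

```text
time: 8.17
ee_pos: [493.1, 219.6, -15.9]
tool_rot: [3.141, 0.062, 0.0]
ft_force: [-0.1, -0.5, -0.4]
width: 33.8
```

```bash
python3 - <<'E'
from h import *
b=get_image("side")[:,:,::-1].copy()
s=read_state();q=s["ee_pos"]; print(q,s["width"],s["ft_force"])
B=cv2.resize(b[240:345,200:320],None,fx=5,fy=5,interpolation=cv2.INTER_CUBIC)
cv2.imwrite("pics/s9.png",B)
E
```

```text
[493.20822001 219.61763474 -15.76427003] 33.85753974372508 [ 0.30682872 -0.14051757  0.0694191 ]
```

View pics/s9.png

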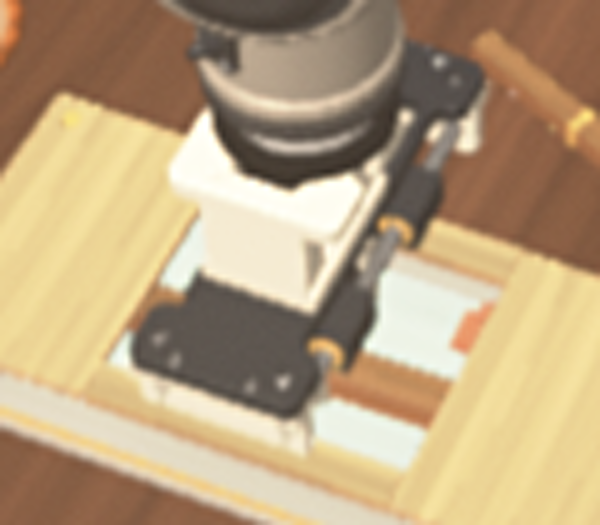

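Request:
jog_arm([
  [[0,0,0.003],0,0.034],
  [[0,0,0.003],0,0.034],
  [[0,0,0],0,0.034],
])

```text
time: 8.47
ee_pos: [492.8, 219.5, -22.5]
tool_rot: [3.141, 0.063, -0.001]
ft_force: [-0.2, -0.7, -0.4]
width: 33.7
```

Request:
jog_arm([
  [[0,0,0],0,0.01],
  [[0,0,0],0,0.01],
  [[0,0,0],0,0.01],
  [[0,0,0],0,0.01],
  [[0,0,0],0,0.01],
])

```text
time: 8.88
ee_pos: [493.2, 219.6, -21.9]
tool_rot: [3.141, 0.062, 0.0]
ft_force: [-0.2, 0.9, -0.0]
width: 17.5
```

I have a grip, at 17.5 mm width. Now I'll slide the bar toward +x by about 56 mm.

Request:
jog_arm([
  [[0.008,0,0],0,0.005],
  [[0.008,0,0],0,0.005],
  [[0.008,0,0],0,0.005],
  [[0.008,0,0],0,0.005],
  [[0.008,0,0],0,0.005],
  [[0.008,0,0],0,0.005],
  [[0.006,0,0],0,0.005],
  [[0,0,0],0,0.005],
])

```text
time: 9.55
ee_pos: [549.0, 221.8, -21.9]
tool_rot: [-3.141, -0.062, -0.003]
ft_force: [1.7, -0.2, 2.7]
width: 17.5
```

```bash
python3 snap.py s10
```

```text
[549.  221.8 -21.9] [-3.141e+00 -6.200e-02 -3.000e-03] 9.55 17.524150000782598 [ 1.7 -0.2  2.7]
```

View pics/s10.png

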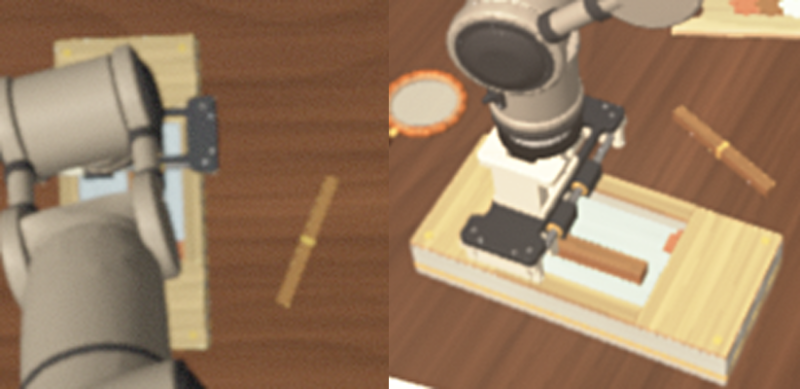

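```bash
python3 - <<'E'
from h import *
b=get_image("side")[:,:,::-1].copy()
B=cv2.resize(b[270:345,220:320],None,fx=8,fy=8,interpolation=cv2.INTER_CUBIC)
cv2.imwrite("pics/s11.png",B)
print(unproj("side",[282.2,318.1],13))
E
```

```text
[453.09654755 215.29419274]
```

View pics/s11.png

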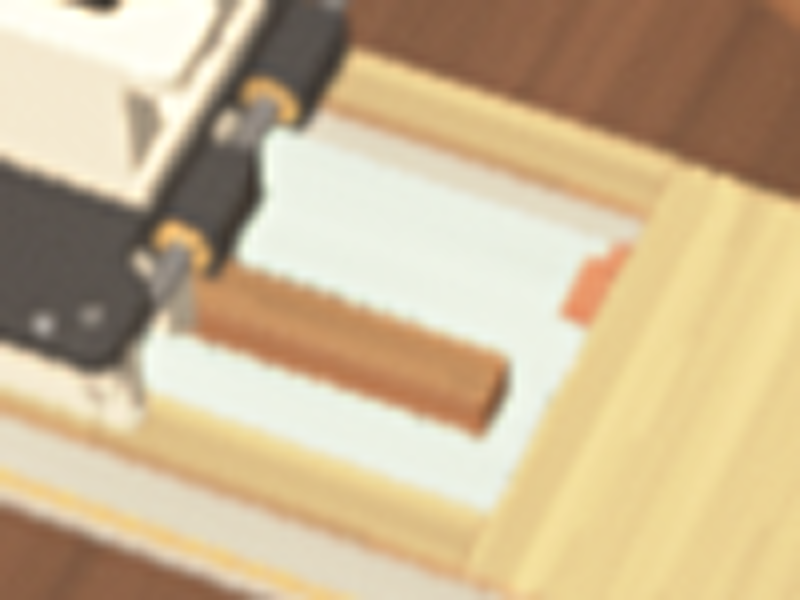

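The free end is at about x=453 (tin-local -45), so the far end has about 10 mm of gap. I'll slide 4 mm more, open, and shift back along the bar to regrasp near the free end.

Request:
jog_arm([
  [[0.004,0,0],0,0.005],
  [[0,0,0],0,0.005],
  [[0,0,0],0,0.032],
  [[0,0,0],0,0.032],
  [[0,0,0],0,0.032],
  [[0,0,0],0,0.032],
  [[-0.015,0,0],0,0.032],
  [[-0.015,0,0],0,0.032],
  [[-0.015,0,0],0,0.032],
  [[-0.015,0,0],0,0.032],
  [[-0.009,0,0.002],0,0.032],
  [[0,0,0.001],0,0.032],
  [[0,0,0],0,0.032],
])

```text
time: 10.78
ee_pos: [482.2, 219.2, -24.9]
tool_rot: [3.141, 0.063, 0.0]
ft_force: [0.4, -0.1, -0.0]
width: 31.9
```

```bash
python3 - <<'E'
from h import *
b=get_image("side")[:,:,::-1].copy()
s=read_state(); print(s["ee_pos"],s["width"],s["ft_force"])
B=cv2.resize(b[245:345,190:320],None,fx=6,fy=6,interpolation=cv2.INTER_CUBIC)
cv2.imwrite("pics/s12.png",B)
E
```

```text
[482.94409847 219.30190974 -24.79338746] 31.87741459841523 [-0.0133482   0.09240146  0.63153475]
```

View pics/s12.png

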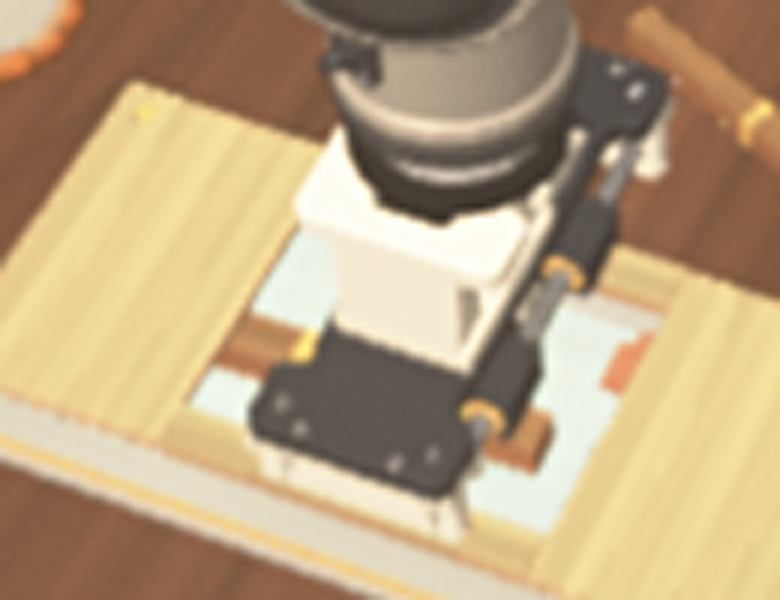

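Request:
jog_arm([
  [[0,0,0],0,0.005],
  [[0,0,0],0,0.005],
  [[0,0,0],0,0.005],
  [[0,0,0],0,0.005],
  [[0,0,0],0,0.005],
  [[0,0,-0.005],0,0.005],
  [[0,0,-0.005],0,0.005],
  [[0,0,-0.005],0,0.005],
  [[0,0,-0.005],0,0.005],
  [[0,0,0],0,0.005],
], grip_force=7)

```text
time: 11.67
ee_pos: [482.9, 219.4, -3.6]
tool_rot: [-3.141, -0.063, -0.003]
ft_force: [0.3, 0.5, -0.1]
width: 17.7
```

```bash
python3 - <<'E'
from h import *
b=get_image("side")[:,:,::-1].copy()
s=read_state(); print(s["ee_pos"],s["width"],s["ft_force"])
B=cv2.resize(b[245:345,190:320],None,fx=6,fy=6,interpolation=cv2.INTER_CUBIC)
cv2.imwrite("pics/s13.png",B)
E
```

```text
[482.72145711 219.33086655  -4.07461685] 17.935482283767463 [-0.44667446 -0.0009466  -0.80782587]
```

View pics/s13.png

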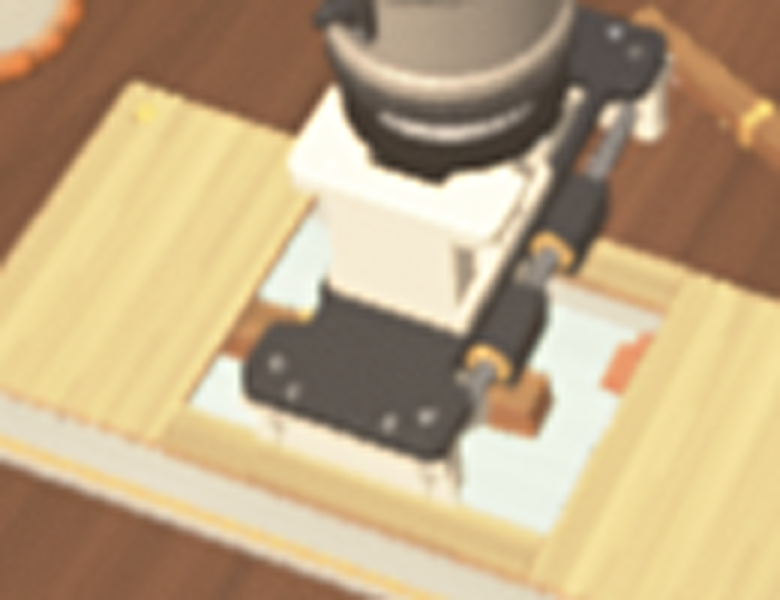

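The bar has tilted with the lift, and its end at (525,405) is above the floor. I'll now draw it diagonally toward -x and up.

Request:
jog_arm([
  [[0.001,0,-0.005],0,0.005],
  [[0,0,-0.005],0,0.005],
  [[0,0,-0.004],0,0.005],
  [[-0.006,0,-0.003],0,0.005],
  [[-0.006,0,-0.004],0,0.005],
  [[-0.006,0,-0.004],0,0.005],
  [[0,0,0],0,0.005],
])

```text
time: 12.3
ee_pos: [463.8, 218.5, 20.8]
tool_rot: [3.141, 0.063, -0.001]
ft_force: [0.2, 0.1, -0.2]
width: 18.0
```

```bash
python3 - <<'E'
from h import *
b=get_image("side")[:,:,::-1].copy()
s=read_state(); print(s["ee_pos"],s["width"],s["ft_force"])
B=cv2.resize(b[245:345,190:320],None,fx=6,fy=6,interpolation=cv2.INTER_CUBIC)
cv2.imwrite("pics/s14.png",B)
E
```

```text
[464.52259978 218.5749302   20.56733965] 18.09448033945085 [ 1.07893982  1.15693836 -0.2346813 ]
```

View pics/s14.png

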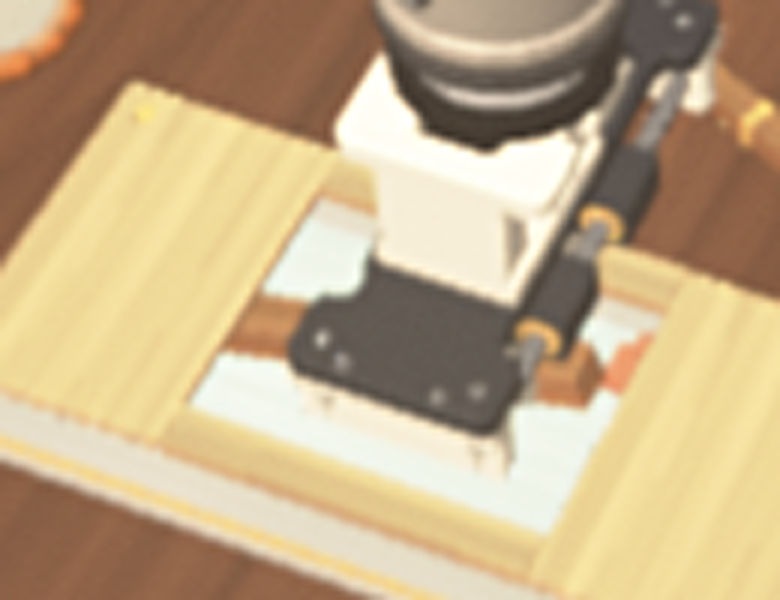

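Request:
jog_arm([
  [[-0.002,0,-0.005],0,0.005],
  [[-0.004,0,-0.006],0,0.005],
  [[-0.005,0,-0.006],0,0.005],
  [[-0.005,0,-0.008],0,0.005],
  [[-0.005,0,-0.008],0,0.005],
  [[-0.006,0,-0.01],0,0.005],
  [[0,0,0],0,0.005],
])

```text
time: 12.93
ee_pos: [438.1, 217.8, 65.3]
tool_rot: [-3.14, -0.063, -0.004]
ft_force: [1.1, -0.8, -1.0]
width: 18.0
```

```bash
python3 snap.py s15
```

```text
[438.1 217.8  65.3] [-3.14  -0.063 -0.004] 12.9333 17.98976416204723 [ 1.1 -0.8 -1. ]
```

View pics/s15.png

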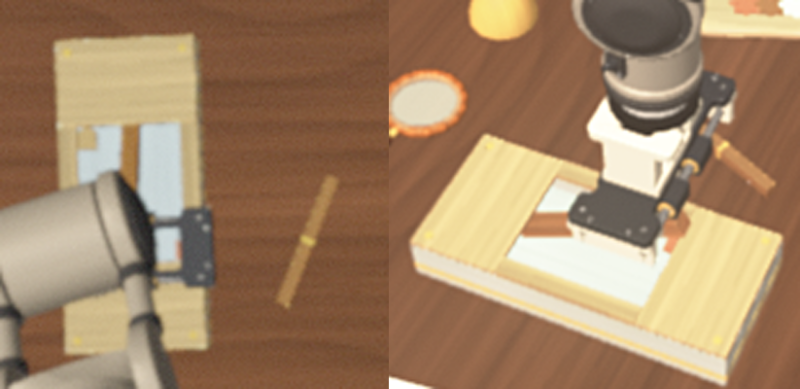

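The bar is coming out at a steep tilt. I'll continue up and back, then lift clear.

Request:
jog_arm([
  [[-0.004,0,-0.01],0,0.005],
  [[-0.005,0,-0.012],0,0.005],
  [[-0.006,0,-0.015],0,0.005],
  [[-0.004,0,-0.018],0,0.005],
  [[-0.002,0,-0.02],0,0.005],
  [[0,0,-0.02],0,0.005],
  [[0,0,-0.025],0,0.005],
  [[0,0,-0.025],0,0.005],
  [[0,0,-0.02],0,0.005],
  [[0,0,-0.01],0,0.005],
  [[0,0,0],0,0.005],
])

```text
time: 13.95
ee_pos: [418.3, 216.9, 240.7]
tool_rot: [-3.14, -0.062, -0.007]
ft_force: [0.0, 0.0, -1.1]
width: 17.6
```

```bash
python3 snap.py s16
```

```text
[418.3 216.9 240.7] [-3.14  -0.062 -0.007] 13.95 17.58259369864691 [ 0.   0.  -1.1]
```

View pics/s16.png

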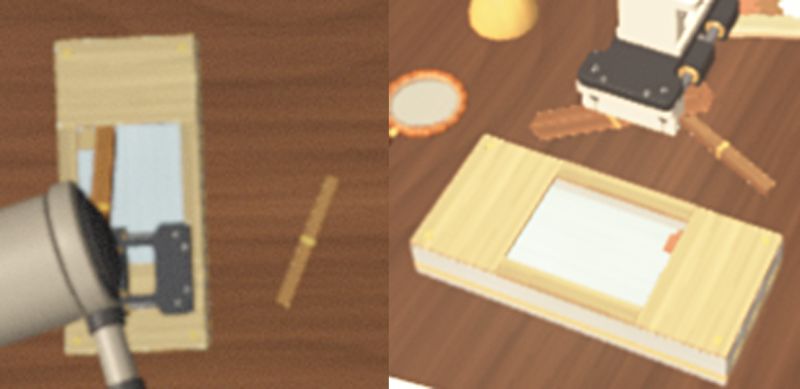

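The bar is out, tilted and clear above the frame, and both pieces are still in the tin. I'll carry it to the free desk between the tin and the loose stick, set it down there to level it, and regrasp at the middle.

Request:
jog_arm([
  [[0.001,0.008,0],0,0.005],
  [[0.001,0.018,0],0,0.005],
  [[0.001,0.02,0],0,0.005],
  [[0.001,0.02,0],0,0.005],
  [[0.001,0.02,0],0,0.005],
  [[0.001,0.015,0],0,0.005],
  [[0.001,0.006,-0.0],0,0.005],
  [[0.001,0,0.02],0,0.005],
  [[0,0,0.03],0,0.005],
  [[0,0,0.03],0,0.005],
  [[0,0,0.03],0,0.005],
  [[0,0,0.025],0,0.005],
  [[0,0,0.01],0,0.005],
  [[0,0,0],0,0.005],
], grip_force=15)

```text
time: 15.22
ee_pos: [426.9, 109.8, 90.0]
tool_rot: [3.141, 0.062, -0.011]
ft_force: [-0.6, -0.1, -0.4]
width: 18.1
```

```bash
sed -i 's/B=b\[200:370,170:350\]/B=b[180:350,210:390]/; s/A=a\[165:315,180:330\]/A=a[165:315,200:350]/' snap.py; python3 snap.py s17
```

```text
[426.9 109.8  90. ] [ 3.141  0.062 -0.011] 15.2167 18.139300425645526 [-0.6 -0.1 -0.4]
```

View pics/s17.png

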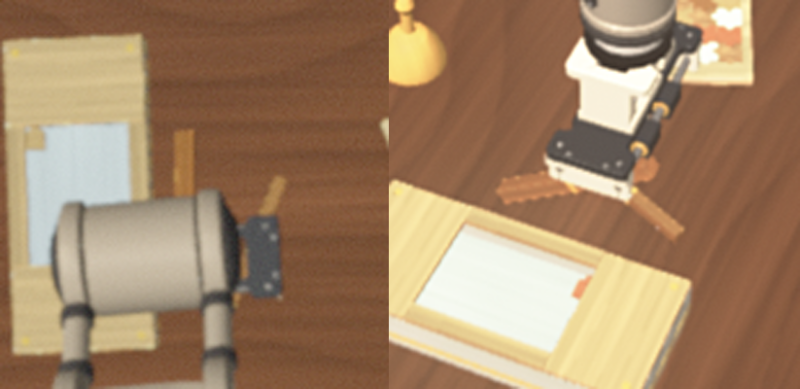

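```bash
python3 - <<'E'
from h import *
f=lambda X:np.concatenate([(proj("side",X)-[260,263]).ravel(),(proj("top",X)-[271.4,215.2]).ravel()])
r=least_squares(f,[560,110,60]); print(r.x,r.fun)
E
```

```text
[561.09106841 113.38643831  32.10950857] [-0.44006944 -0.04644232  0.20839539  0.47047501]
```

The far end is at (561,113,32), so the tilt is about 36°. I'll lower it so the far end meets the desk and the bar pivots flat in a light grip.

Request:
jog_arm([
  [[0,0,0.011],0,0.005],
  [[0,0,0.011],0,0.005],
  [[-0.004,0,0.007],0,0.005],
  [[-0.004,0,0.007],0,0.005],
  [[-0.004,0,0.007],0,0.005],
  [[-0.003,0,0.007],0,0.005],
  [[-0.003,0,0.008],0,0.005],
  [[-0.003,0,0.008],0,0.005],
  [[-0.002,0,0.008],0,0.005],
  [[-0.002,0,0.008],0,0.005],
  [[-0.001,0,0.008],0,0.005],
  [[0,0,0.008],0,0.005],
  [[0,0,0.007],0,0.005],
  [[0,0,0.006],0,0.005],
  [[0,0,0.004],0,0.005],
  [[0,0,0],0,0.005],
], grip_force=6)

```text
time: 16.65
ee_pos: [403.2, 108.9, -22.7]
tool_rot: [3.141, 0.062, -0.002]
ft_force: [-0.3, -0.1, 0.2]
width: 17.7
```

```bash
python3 snap.py s18
```

```text
[403.2 108.9 -22.7] [ 3.141e+00  6.200e-02 -2.000e-03] 16.65 17.651607974606737 [-0.3 -0.1  0.2]
```

View pics/s18.png

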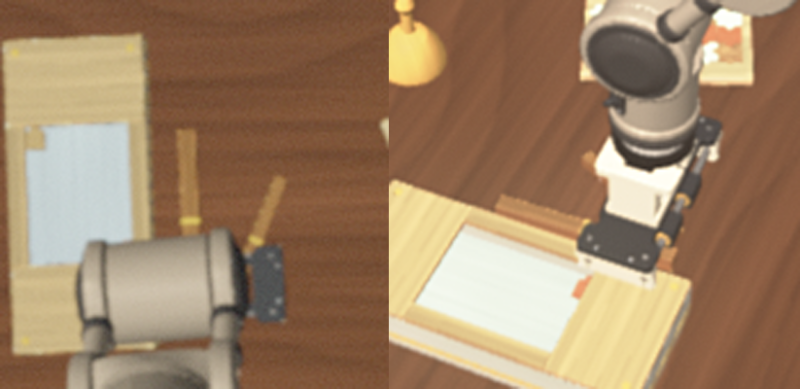

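The bar is nearly flat, with the band visible at (190,222) in the top crop. I'll release, locate the middle, and regrasp.

Request:
jog_arm([
  [[0,0,0.003],0,0.005],
  [[0,0,0],0,0.03],
  [[0,0,0],0,0.03],
  [[0,0,0],0,0.03],
  [[0,0,0],0,0.03],
])

```text
time: 17.17
ee_pos: [403.7, 108.9, -24.8]
tool_rot: [3.141, 0.063, 0.001]
ft_force: [0.3, 0.1, 0.3]
width: 29.6
```

```bash
python3 - <<'E'
from h import *
t=get_image("top")[:,:,::-1].copy()
s=read_state(); print(s["ee_pos"],s["width"],s["ft_force"])
cv2.imwrite("pics/s19.png",cv2.resize(t[205:265,250:310],None,fx=10,fy=10,interpolation=cv2.INTER_CUBIC))
E
```

```text
[403.63215293 108.9507472  -24.76818522] 29.646071000345668 [-0.42137855  0.70358786  0.55593786]
```

View pics/s19.png

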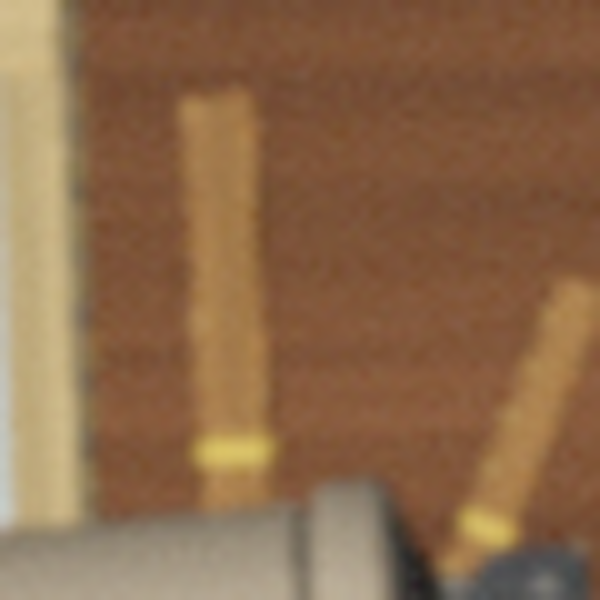

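```bash
python3 - <<'E'
from h import *
for uv in((220,95),(236,452)): print(unproj("top",(np.array(uv)+.5)/10-.5+[250,205],18))
E
```

```text
[566.7807595  114.66252523]
[471.30555837 111.19991121]
```

Request:
jog_arm([
  [[0.015,0,0],0,0.03],
  [[0.02,0,0],0,0.03],
  [[0.02,0,0],0,0.03],
  [[0.0127,0,0],0,0.03],
  [[0,0,0.002],0,0.03],
  [[0,0,0.001],0,0.03],
  [[0,0,0],0,0.03],
])

```text
time: 17.8
ee_pos: [469.4, 111.6, -28.5]
tool_rot: [3.141, 0.063, -0.004]
ft_force: [-0.9, 0.4, 0.2]
width: 30.0
```

Request:
jog_arm([
  [[0,0,0],0,0.005],
  [[0,0,0],0,0.005],
  [[0,0,0],0,0.005],
  [[0,0,0],0,0.005],
  [[0,0,0],0,0.005],
  [[0,0,-0.01],0,0.005],
  [[0,0,-0.02],0,0.005],
  [[0,0,-0.03],0,0.005],
  [[0,0,-0.03],0,0.005],
  [[0,0,-0.03],0,0.005],
  [[0,0,-0.03],0,0.005],
  [[0,0,-0.01],0,0.005],
  [[0,0,0],0,0.005],
], grip_force=30)

```text
time: 18.88
ee_pos: [473.0, 111.8, 135.8]
tool_rot: [-3.141, -0.063, -0.011]
ft_force: [0.2, -0.3, -0.4]
width: 17.2
```

```bash
python3 snap.py s20
```

```text
[473.  111.8 135.8] [-3.141 -0.063 -0.011] 18.8833 17.17409503790822 [ 0.2 -0.3 -0.4]
```

View pics/s20.png

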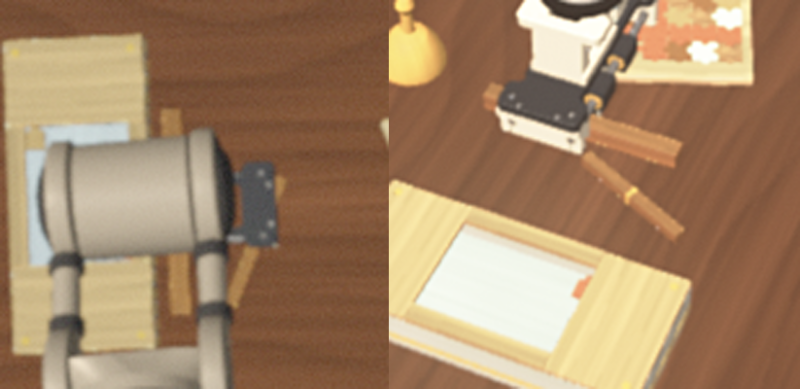

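The bar is level at mid-grip. I'll carry it over the board and turn it to yaw 0.397.

Request:
jog_arm([
  [[0.001,0.01,0],0,0.005],
  [[0.0018,0.02,0],0,0.005],
  [[0.0018,0.02,0],0,0.005],
  [[0.0018,0.02,0],0,0.005],
  [[0.0018,0.02,0],0,0.005],
  [[0.0018,0.02,0],0,0.005],
  [[0.0018,0.02,0],0,0.005],
  [[0.0018,0.02,0],0,0.005],
  [[0.0018,0.02,0],0,0.005],
  [[0.0018,0.02,0],0,0.005],
  [[0.0018,0.02,0],0,0.005],
  [[0.0018,0.02,0],0,0.005],
  [[0.0018,0.02,0],0,0.005],
  [[0.0018,0.02,0],0,0.005],
  [[0.0018,0.02,0],0,0.005],
  [[0.001,0.015,0],0,0.005],
  [[0,0,0],0,0.005],
])

```text
time: 20.4
ee_pos: [509.8, -195.0, 130.7]
tool_rot: [-3.141, -0.058, 0.003]
ft_force: [-0.6, -0.3, -0.4]
width: 17.2
```

Request:
jog_arm([
  [[0,0,0],-0.06,0.005],
  [[0,0,0],-0.06,0.005],
  [[0,0,0],-0.06,0.005],
  [[0,0,0],-0.06,0.005],
  [[0,0,0],-0.06,0.005],
  [[0,0,0],-0.057,0.005],
  [[0,0,0.015],0,0.005],
  [[0,0,0.015],0,0.005],
  [[0,0,0.01],0,0.005],
  [[0,0,0],0,0.005],
  [[0,0,0],0,0.005],
  [[0,0,0],0,0.005],
])

```text
time: 21.4
ee_pos: [510.7, -192.0, 92.5]
tool_rot: [3.08, 0.619, 0.001]
ft_force: [0.0, -0.4, -1.1]
width: 17.4
```

```bash
python3 - <<'E'
from h import *
s=read_state(); print(s["ee_pos"],s["tool_rot"],2*np.arctan2(s["tool_rot"][1],s["tool_rot"][0]),s["width"],s["ft_force"],s["time"])
for n,o in(("top",(300,150)),("side",(230,100))):
    a=get_image(n)[:,:,::-1]; cv2.imwrite(f"pics/f_{n}.png",cv2.resize(a[o[1]:o[1]+150,o[0]:o[0]+190],None,fx=4,fy=4,interpolation=cv2.INTER_CUBIC))
E
```

```text
[ 510.73875318 -192.04752327   92.54597947] [3.07953090e+00 6.19382040e-01 6.07786469e-04] 0.39696122111441456 17.449389127794255 [ 0.04888431 -0.44895336 -1.06909253] 21.4
```

View pics/f_top.png

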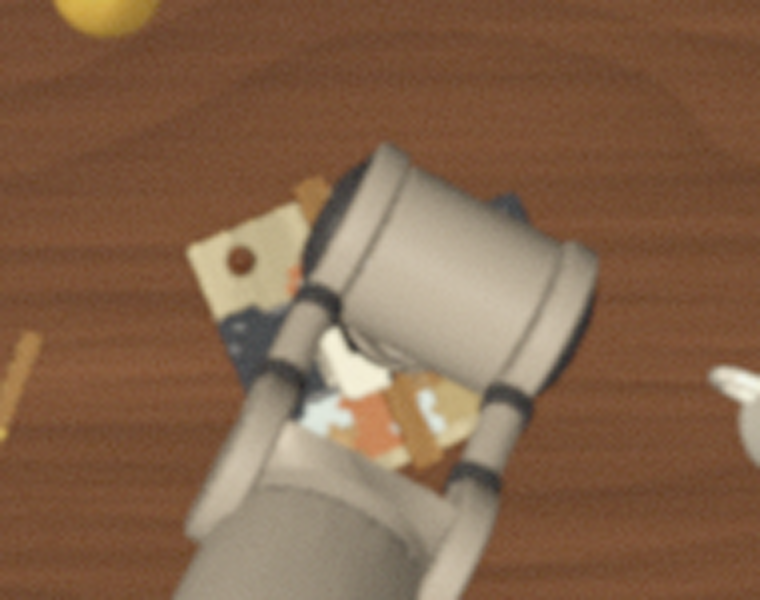

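View pics/f_side.png

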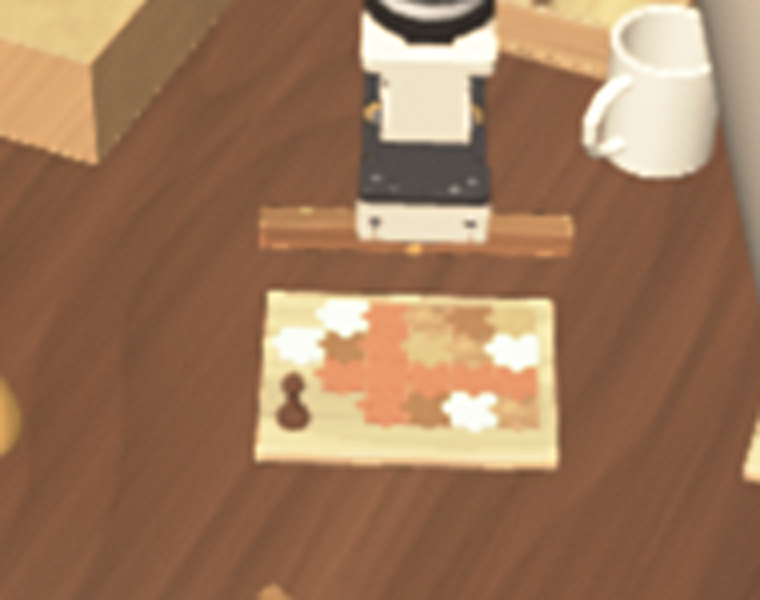

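```bash
python3 - <<'E'
from h import *
E=[]
for t,s in(((378,197.5),(295,157)),((407,263.7),(373.2,158.7))):
    r=least_squares(lambda X:np.concatenate([(proj("side",X)-s).ravel(),(proj("top",X)-t).ravel()]),[510,-190,130]); print(r.x,r.fun); E.append(r.x)
d=E[0]-E[1]; print((E[0]+E[1])/2, np.linalg.norm(d), np.arctan2(d[1],d[0]), np.degrees(np.arcsin(d[2]/np.linalg.norm(d))))
E
```

```text
[ 597.87068779 -159.21623834  123.27305896] [ 1.34448399  0.12365825 -0.5325317  -1.26495032]
[ 425.58122416 -229.97468954  126.71678748] [-1.10042887 -0.06318823  0.37350699  1.04923352]
[ 511.72595598 -194.59546394  124.99492322] 186.28547167960488 0.38969221785839847 -1.059247124337895
```

The triangulated bar is centred on (512,-195,125), with yaw 0.39 against the board's 0.397 and about 1° of tilt. All of that is within tolerance, and the arm is still, so I'm handing in.

```bash
python3 - <<'E'
from station import *
s=read_state(); print(s["joint_vel"].round(3),s["width"])
print(hand_in())
E
```

```text
[-0.002 -0.002  0.     0.002 -0.002 -0.002] 17.584385553058777
the job is handed in; nothing more can be done
None
```

The job is handed in at about 21.5 s of the 45 s allowed, with the bar held level over the middle of the board. `hand_in()` gave no verdict, so what follows is from my own measurements.

- **Extraction:** I slid the bar to the tin's +x end, regripped it near the free end and drew it out tilted. Both ends were well above 65 mm while it was gripped.
- **Levelling:** The jog only turns the tool about its own axis, so I couldn't straighten the bar in the air. I set it on clear desk beside the tin, regripped it at the middle with 30 N and carried it to the board with the pawn on it.
- **Last position check:** From both cameras the bar's middle is at about (512, -195, 125) mm; the board's middle is (512, -192). The bar's yaw is 0.39 rad against the board's 0.397, and its tilt is about 1°. The fingers read 17.5 mm on the bar and the arm was still.
- **Other things:** The pawn is still standing in both final pictures. Both small pieces were still in the tin after the bar came out. The bell and mug look untouched where they show. The jar was out of frame and the magnifier last showed just after the bar came out; the arm's path went near neither.
- **A disagreement:** The reported TCP height did not match the fingertips seen in the pictures; they sit about 30 mm higher than the state says. My first grip closed above the bar for this reason. I corrected it by going lower while watching the force, which never rose above about 3 N.

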